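# Preset a resistance decade box to 470 ohms

### The job

Before it is wired in, set the resistance decade box on the bench to 470 ohms: with a fingertip, push the finger bars round click by click until the hundreds selector rests at 4 and the tens selector at 7. The units selector already stands at 0 and stays there. Do not take a bar between the fingers, leave the box and everything lying around it where they are, and finish clear of everything.

Things in the scene. Friction and masses are not known exactly. Their poses are not given: they have to be found in the camera images.
- decade_box: Resistance decade box: loose grey metal case, about 2.8 kg on rubber feet, 120 (x) x 330 (y) mm, flat top panel 80 mm above the bench. Origin: centre of its underside; x points away from the robot's side, y to the operator's left, z up. Selectors in a row at x = 0: hundreds y = +100, tens y = +10, units y = -80 mm; three brass terminals, 24 mm tall, in a row at y = -143 mm.
- hundreds (a joint): Angle (rad) of the left, hundreds selector: 0 at position 0, clockwise from above positive, 0.5236 (30 deg) per position, stops just past 0 and 10. In the box frame the pointer stands at 150 deg minus this, counter-clockwise from x. A detent holds each position: leaving it takes 0.07 N m (3.5 N near the bar's end), fading to nothing half way; then the knob snaps on to the next.
- tens (a joint): Angle (rad) of the middle, tens selector, as for hundreds. Scale of each selector: 11 printed ticks round the skirt, positions 0 to 10 clockwise from above. 0 is long and bold, 30 deg clockwise of the direction to the robot's side of the box; 5 is long and points straight away from it; 10 is long; no ticks between 10 and 0.
- units (a joint): Angle (rad) of the right, units selector, as for hundreds. It stands at position 0.
- hundreds_hub (a point): On the axis of the hundreds selector, at the top of its bar, 109 mm above the bench; x along the bar to its pointer, z up. Each selector is a black knob: round skirt 48 mm across, up to 7 mm above the panel; on it a straight upright finger bar, 46 mm long, 11 mm wide, 7 to 29 mm above the panel, centred on the axis. The bar's pointed end (5 mm longer, white line on top) is the pointer.
- tens_hub (a point): The same point of the tens selector.
- units_hub (a point): The same point of the units selector.
- multimeter: Bystander: grey hand-held multimeter lying on its back, 150 x 78 x 49 mm, loose, left of the box. Origin: centre of its underside.
- solder_spool: Bystander: spool of solder standing on its flange, 60 mm across, 44 mm tall, loose, beyond the box. Origin: centre of its underside.
- motor: Bystander: small brushless drone motor standing on its base, 29 mm across, 34 mm tall with its shaft, loose, beyond the box. Origin: centre of its underside.
- screwdriver: Bystander: screwdriver 170 mm long lying on the bench right of the box, loose.

How it is judged:
At the end, for the whole second after the job is handed in: The hundreds selector rests within 0.13 rad (7.5 degrees) of position 4 and the tens selector within 0.13 rad of position 7, both still; the units selector is still at 0; the box stands flat, its selectors within 25 mm of where they were (value of joint hundreds between 1.964 and 2.224 rad and value of joint tens between 3.535 and 3.795 rad and value of joint units below 0.13 rad and velocity of joint hundreds between -0.1 and 0.1 rad/s and velocity of joint tens between -0.1 and 0.1 rad/s and angle between decade_box's own z axis and vertical below 0.05 rad and linear speed of decade_box below 0.02 m/s and distance of each of hundreds_hub, units_hub from where it was at the start of the episode below 0.025 m); the robot touches nothing.
It fails at once if the box is shoved or swung by more than 25 mm at a selector, lifted or tipped (angle between decade_box's own z axis and vertical above 0.1 rad or distance of any of hundreds_hub, units_hub from where it was at the start of the episode above 0.025 m).
It fails at once if the units selector is turned out of its position 0 (value of joint units above 0.26 rad).
It fails at once if the hundreds bar is taken between the fingers (contact force between the fingers and hundreds above 0.3 N and y of the grasp point in the frame of hundreds_hub between -0.006 and 0.006 m and x of the grasp point in the frame of hundreds_hub between -0.028 and 0.028 m and z of the grasp point in the frame of hundreds_hub below 0.012 m).
It fails at once if the tens bar is taken between the fingers (contact force between the fingers and tens above 0.3 N and y of the grasp point in the frame of tens_hub between -0.006 and 0.006 m and x of the grasp point in the frame of tens_hub between -0.028 and 0.028 m and z of the grasp point in the frame of tens_hub below 0.012 m).
It fails at once if a thing lying around the box is moved more than 25 mm (distance of any of multimeter, solder_spool, motor, screwdriver from where it was at the start of the episode above 0.025 m).
It also fails if it takes over 72 s, if anything falls off the work surface, if the arm or the gripper's body presses on something with over 40 N, if the wrist force passes 120 N, or if a joint passes its speed limit or range.

### The arm

A 6-joint arm with a two-finger parallel gripper is mounted at the origin on the work surface. World frame = base frame: x ahead of the robot, y to its left, z up, the work surface at z = 0. Lengths are in m, angles in rad, forces in N, time in s.
With the tool pointing down it reaches from about 0.35 to 0.775 m from the base axis. Payload 5.5 kg.
Tool frame: the origin (TCP) lies midway between the tips of the shut fingers; the grasp point (between the pads) lies 19 mm behind it; z points along the fingers, x is the direction in which the jaws open and shut, and the axes are right-handed (so a half turn about z gives the same grasp; the last joint's range is limited). The gripper opens to 85 mm and grips with 20 to 120 N. Pads are 22 mm wide; open, the fingers measure 114 mm over their backs; the gripper's body (76 mm by 85 mm) begins 54 mm behind the grasp point. The pads swing forward as they close: fully open they stand 13 mm farther back than shut.
Start: joints at [-1.318, 0.313, 0.046, 1.304, 0, 1.431], TCP at [0.22, -0.531, 0.231] pointing down, gripper open.
Joint ranges: [-2.76, 2.76], [-0.86, 1.69], [-1.03, 1.26], [-2.2, 2.34], [-1.47, 1.5], [-3.14, 3.14]. Speed limits (rad/s): [2.57, 2.57, 3.14, 3.14, 3.14, 3.14].

### API

Orientations are given as a unit quaternion [w, x, y, z].
In Python, from workcell import env gives the robot as it stands.
- The arm moves only by the tool servo_tool, never from a script. Its argument "targets" is a list of rows, each an object with "xyz": the shift along the tool's x, y, z in m, a list of three; "twist": the turn, a rotation vector about the tool's x, y, z in rad, a list of three; "jaw": the opening, from 0 (shut) to 1 (fully open). A call has 1 to 12 rows; each row is the pose to reach, as a shift and turn from the pose commanded when the call began, along the tool's axes at that moment; what a row does not reach only later rows make up. A row lasts 1/12 s, in which the tool goes at most 41.7 mm and 7.16 degrees, less where a joint would pass 70% of its speed; a pose out of reach is approached as far as the arm can. A call with a gripper value outside its range is refused whole. The fingers move at their own pace and stop on an object; "squeeze" is the grip in N (left out, the last holds). Time passes only in rows, so rows that repeat a pose let the fingers close. It gives the time, the measured TCP pose, the force and the opening at its end, in the units of the state.
- env.get_state(): the state, without advancing time (a new reading comes with each control period).
- env.read_camera(name): name is "side" or "top"; returns a dict with "color" (384x512x3 uint8, red, green, blue), "depth" (384x512 float32, m along the optical axis (not along the pixel's ray), 0 where there is no reading), "fx", "fy", "cx", "cy" (pixels), "eye" and "attitude" of the camera in the world. Camera axes: x right, y down, z forward; pixel columns grow to the right and rows downward; lengths in m; the calibration is good to about 2 mm. A picture is of the moment at which its call begins.
- env.hand_in(): hands the job in, once; it reports no verdict.
The state is a dict: "clock": time; "joint_pos": joint angles; "qvel": joint speeds; "tau": joint torques, N m; "tcp_pos": TCP position; "orientation": TCP orientation; "wrist_force": force on the tool from outside, world axes, zero at the start; "ft_torque": the same for the moment, N m; "finger_gap": finger opening in m.
Only numpy, scipy, OpenCV 4.12 (cv2) and the standard library are available. Lean on these libraries where they do the work, as an engineer would, in place of code of your own. Each camera call takes 0.05 s, during which the arm holds its last target. There are 200 camera calls.

## Working session

There is one attempt and no reset: what is moved stays moved. The work goes in short steps, Python scripts to look and compute and a tool call to move; the robot and the scene stay as the last step left them, time stands still between calls to the robot, and variables do not carry over. Pictures are saved under pics/ and viewed, about 8 in all and at most 12, crops included, and the job is handed in when it is done.

Besides the shell and the picture viewer there is one more tool, called as a command line: name --argument value ..., lists and objects as JSON in quotes. servo_tool: Moves the arm, as the interface text tells. Its arguments: {"type":"object","properties":{"targets":{"type":"array","items":{"type":"object","properties":{"xyz":{"type":"array","items":{"type":"number"}},"twist":{"type":"array","items":{"type":"number"}},"jaw":{"type":"number"}}}},"squeeze":{"type":"number"}},"required":["targets"]}

```bash
mkdir -p pics; ls
cat > h.py <<'E'
import numpy as np, cv2
from workcell import env
from scipy.spatial.transform import Rotation as R
def rot(q): return R.from_quat([q[1],q[2],q[3],q[0]]).as_matrix()
def cast(c,u,v,z):
    M=np.array(c["attitude"]); M=rot(M) if M.size==4 else M
    d=M@np.array([(u-c["cx"])/c["fx"],(v-c["cy"])/c["fy"],1]); e=np.array(c["eye"])
    return e+d*(z-e[2])/d[2]
def proj(c,p):
    M=rot(np.array(c["attitude"])); q=M.T@(np.array(p)-np.array(c["eye"]))
    return q[0]/q[2]*c["fx"]+c["cx"], q[1]/q[2]*c["fy"]+c["cy"]
E
python3 - <<'E'
from h import *
for n in("top","side"):
    c=env.read_camera(n); print(n,c["eye"],c["attitude"],c["fx"],c["cx"],c["cy"])
    cv2.imwrite(f"pics/{n}0.png",cv2.resize(c["color"][:,:,::-1],(800,600),interpolation=cv2.INTER_CUBIC))
    np.savez(f"{n}0.npz",**c)
print(env.get_state())
E
```

```text
pics
top [ 0.52559872 -0.00205922  1.02922469] [ 0.03178735 -0.70472891  0.70863318 -0.01362924] 381.20982076307075 249.10093303147517 193.69305938510607
side [ 0.51585933 -0.70719534  0.54633968] [-0.49078742  0.86838161 -0.06179328  0.03496683] 429.9349369036476 260.25291898783496 192.76807729797582
{'clock': 0.1, 'joint_pos': array([-1.31760125e+00,  3.13959325e-01,  4.51109976e-02,  1.30359444e+00,
       -1.27586773e-05,  1.43118713e+00]), 'qvel': array([-0.00042417, -0.00298585,  0.00104915,  0.00058356,  0.00076173,
       -0.00074245]), 'tau': array([ 1.68584684e-03, -4.81727064e+01,  2.99243259e+01,  1.28037517e-02,
       -9.08941274e-05, -5.42347180e-06]), 'tcp_pos': array([ 0.21996913, -0.5307805 ,  0.23048621]), 'orientation': array([-5.43365481e-04,  8.31498553e-01, -5.55526308e-01, -6.18456086e-04]), 'wrist_force': array([0.72785879, 0.19808471, 0.07151118]), 'ft_torque': array([-0.02079563, -0.04719957, -0.04636585]), 'finger_gap': 0.08535382409353152}
```

View pics/top0.png

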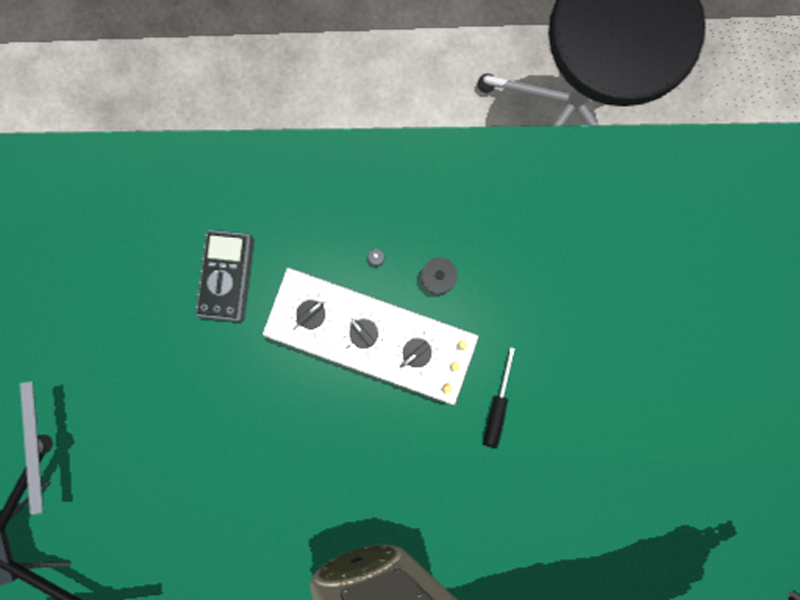

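View pics/side0.png

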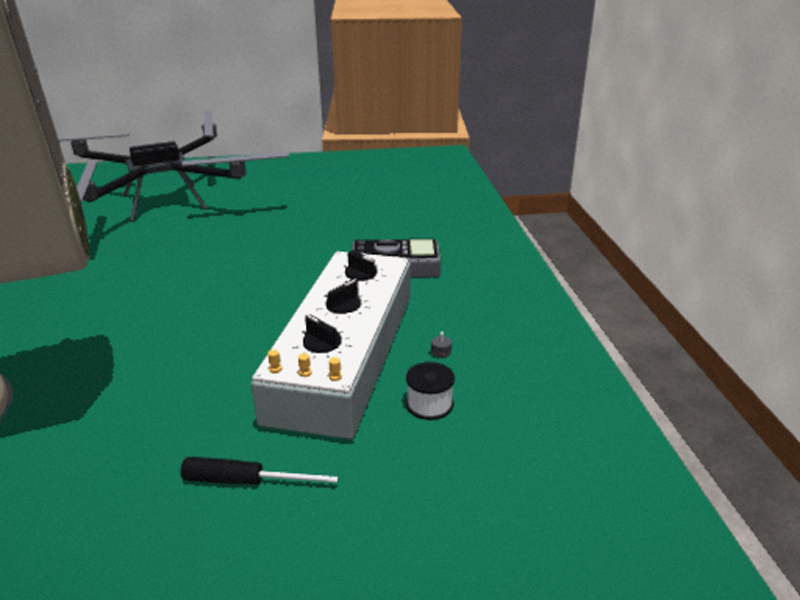

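Top view: box centred near (370,337) of the 800x600 picture and yawed about -20°. The selectors are at (311,314), (364,333) and (417,352), the meter is at the left, motor and spool lie beyond and the screwdriver is at the right. Next I measure the box pose and pointer angles.

```bash
cat > meas.py <<'E'
from h import *
def box(c):
    im=c["color"].astype(int); m=((im.min(2)>190)).astype(np.uint8); m[:150]=0; m[300:]=0
    m=cv2.morphologyEx(m,cv2.MORPH_CLOSE,np.ones((3,3)))
    k=max(cv2.findContours(m,0,2)[0],key=cv2.contourArea)
    P=np.array([cast(c,u,v,.08)[:2] for u,v in k[:,0]]).astype(np.float32)
    (o,s,a)=cv2.minAreaRect(P); B=cv2.boxPoints((o,s,a))
    e=[B[1]-B[0],B[2]-B[1]]; y=max(e,key=np.linalg.norm); y=y*np.sign(y[1])
    return np.array(o),s,np.arctan2(-y[0],y[1])
def hub(o,yaw,dy): return np.array(o)+dy*np.array([-np.sin(yaw),np.cos(yaw)])
def look(name):
    c=env.read_camera("top"); o,s,yaw=box(c); print("box",o.round(4),np.round(s,4),"yaw",round(np.degrees(yaw),2))
    tiles=[]
    for n,dy in(("hundreds",.1),("tens",.01),("units",-.08)):
        h=hub(o,yaw,dy); N=250; r=.035
        # metric resample at bar-top height: image up=+x, left=+y
        g=np.linspace(r,-r,N); X,Y=np.meshgrid(h[0]+g,h[1]+g,indexing="ij")
        M=rot(c["attitude"]); q=np.einsum("ji,...j->...i",M,np.stack([X,Y,0*X+.109],-1)-c["eye"])
        mu=(q[...,0]/q[...,2]*c["fx"]+c["cx"]).astype(np.float32); mv=(q[...,1]/q[...,2]*c["fy"]+c["cy"]).astype(np.float32)
        t=cv2.remap(c["color"],mu,mv,cv2.INTER_CUBIC)
        G=t.min(2).astype(float); D=np.hypot(X-h[0],Y-h[1]); A=np.arctan2(Y-h[1],X-h[0])
        prof=[]
        for a in np.radians(np.arange(0,360,2)):
            w=(D>.010)&(D<.022)&(abs(np.angle(np.exp(1j*(A-a))))<.12); prof.append(G[w].mean())
        a=np.radians(2*int(np.argmax(prof))); k=np.degrees(yaw)+150-np.degrees(a)
        print(n,"hub",h.round(4),"pointer world deg",round(np.degrees(a)),"box",round((np.degrees(a-yaw))%360),"pos",round((k%360)/30,2),"bright",round(max(prof)))
        tiles.append(t)
    cv2.imwrite(f"pics/{name}.png",np.hstack(tiles)[:,:,::-1])
if __name__=="__main__":
    import sys; look(sys.argv[1])
E
python3 meas.py t1
```

```text
box [0.5356 0.0543] [0.3249 0.1152] yaw -20.04
hundreds hub [0.5699 0.1483] pointer world deg 310 box 330 pos 6.0 bright 227
tens hub [0.539  0.0637] pointer world deg 40 box 60 pos 3.0 bright 213
units hub [ 0.5082 -0.0208] pointer world deg 130 box 150 pos 12.0 bright 219
```

View pics/t1.png

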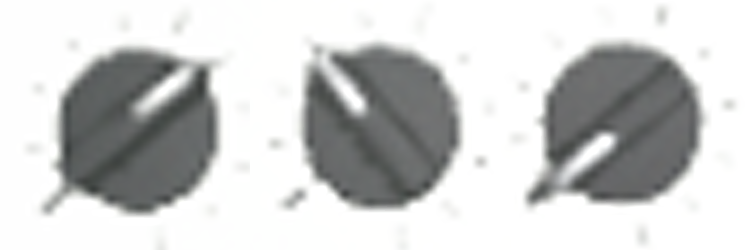

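Pointers read hundreds 6, tens 3, units 0, with lines clear in all three tiles. So hundreds goes 2 clicks counter-clockwise and tens 4 clicks clockwise. I'll push with the shut fingers' back face and turn the tool along with the bar.

```bash
cat > plan.py <<'E'
from h import *
import json
def pose(): s=env.get_state(); return np.array(s["tcp_pos"]),rot(s["orientation"]),s
def fr(b): b=np.radians(b); return np.array([[np.cos(b),np.sin(b),0],[np.sin(b),-np.cos(b),0],[0,0,-1]])
def rel(p,b,cur=None):
    P,M=(pose()[:2] if cur is None else cur)
    tw=R.from_matrix(M.T@fr(b)).as_rotvec()
    return (M.T@(np.array(p)-P)).round(4).tolist(), tw.round(3).tolist()
def at(hub,b,x,y,z):  # tool x bearing b deg; centre at hub + x*toolx + y*tooly
    return np.r_[np.array(hub),0]+fr(b)@[x,y,0]+[0,0,z]
E
python3 - <<'E'
from plan import *
T=[.539,.0637]
g=at(T,130,.030,.018,.2); print(g, rel(g,130)[0]); print(np.array(rel(at(T,130,.03,.018,.2),-67.5+80)))
E
```

```text
[0.53350517 0.09825151 0.2       ] [-0.4611, -0.5304, 0.0314]
[[-4.611e-01 -5.304e-01  3.140e-02]
 [-1.000e-03  1.000e-03 -1.396e+00]]
```

servo_tool --targets '[{"xyz": [-0.02,-0.022,0],"twist": [0,0,-0.1],"jaw": 0},{"xyz": [-0.04,-0.045,0],"twist": [0,0,-0.2],"jaw": 0},{"xyz": [-0.06,-0.067,0],"twist": [0,0,-0.3],"jaw": 0},{"xyz": [-0.08,-0.09,0],"twist": [0,0,-0.4],"jaw": 0},{"xyz": [-0.1,-0.112,0],"twist": [0,0,-0.5],"jaw": 0},{"xyz": [-0.12,-0.135,0],"twist": [0,0,-0.6],"jaw": 0},{"xyz": [-0.14,-0.157,0],"twist": [0,0,-0.7],"jaw": 0},{"xyz": [-0.16,-0.18,0],"twist": [0,0,-0.8],"jaw": 0},{"xyz": [-0.18,-0.202,0],"twist": [0,0,-0.9],"jaw": 0},{"xyz": [-0.2,-0.225,0],"twist": [0,0,-1.0],"jaw": 0},{"xyz": [-0.22,-0.247,0],"twist": [0,0,-1.1],"jaw": 0},{"xyz": [-0.24,-0.27,0],"twist": [0,0,-1.2],"jaw": 0}]'

```text
clock: 1.15
tcp_pos: [0.3778, -0.2047, 0.2312]
orientation: [-0.0, 1.0, 0.013, -0.0]
wrist_force: [-0.3, 0.5, -0.5]
finger_gap: -0.0001
```

Run:
```python
from plan import *
print(rel(at([.539,.0637],130,.030,.018,.2),130), pose()[2]["joint_pos"])
```

```text
([0.1637, -0.2987, 0.0312], [-0.0, 0.0, -2.242]) [-6.83716783e-01  3.22768599e-02 -2.96360816e-01  1.24234480e+00
 -1.14304134e-04  8.60445130e-01]
```

servo_tool --targets '[{"xyz": [0.013,-0.025,0.002],"twist": [0,0,-0.11],"jaw": 0},{"xyz": [0.027,-0.05,0.003],"twist": [0,0,-0.22],"jaw": 0},{"xyz": [0.041,-0.075,0.005],"twist": [0,0,-0.33],"jaw": 0},{"xyz": [0.055,-0.1,0.006],"twist": [0,0,-0.44],"jaw": 0},{"xyz": [0.068,-0.125,0.008],"twist": [0,0,-0.55],"jaw": 0},{"xyz": [0.082,-0.15,0.01],"twist": [0,0,-0.66],"jaw": 0},{"xyz": [0.096,-0.175,0.011],"twist": [0,0,-0.77],"jaw": 0},{"xyz": [0.11,-0.2,0.013],"twist": [0,0,-0.88],"jaw": 0},{"xyz": [0.123,-0.225,0.015],"twist": [0,0,-0.99],"jaw": 0},{"xyz": [0.137,-0.25,0.016],"twist": [0,0,-1.1],"jaw": 0},{"xyz": [0.15,-0.274,0.018],"twist": [0,0,-1.21],"jaw": 0},{"xyz": [0.164,-0.299,0.02],"twist": [0,0,-1.32],"jaw": 0}]'

```text
clock: 2.15
tcp_pos: [0.5352, 0.0977, 0.2109]
orientation: [-0.0, 0.781, 0.624, -0.0]
wrist_force: [-0.2, 0.0, -0.2]
finger_gap: 0.0003
```

Run:
```python
from plan import *
print(rel(at([.539,.0637],130,.030,.018,.15),130), pose()[2]["joint_pos"])
```

```text
([0.0002, -0.0018, 0.0609], [-0.001, 0.0, -0.921]) [ 3.30923122e-02  2.60374598e-01 -7.58312023e-02  1.23516856e+00
 -2.19638344e-04  2.56271872e-01]
```

servo_tool --targets '[{"xyz": [0,0,0.005],"twist": [0,0,-0.1],"jaw": 0},{"xyz": [0,-0.001,0.01],"twist": [0,0,-0.2],"jaw": 0},{"xyz": [0,-0.001,0.02],"twist": [0,0,-0.3],"jaw": 0},{"xyz": [0,-0.001,0.03],"twist": [0,0,-0.4],"jaw": 0},{"xyz": [0,-0.001,0.04],"twist": [0,0,-0.5],"jaw": 0},{"xyz": [0,-0.001,0.045],"twist": [0,0,-0.6],"jaw": 0},{"xyz": [0,-0.001,0.05],"twist": [0,0,-0.7],"jaw": 0},{"xyz": [0,-0.001,0.055],"twist": [0,0,-0.8],"jaw": 0},{"xyz": [0,-0.001,0.06],"twist": [0,0,-0.87],"jaw": 0},{"xyz": [0,-0.001,0.061],"twist": [0,0,-0.9],"jaw": 0},{"xyz": [0,-0.001,0.061],"twist": [0,0,-0.9],"jaw": 0},{"xyz": [0,-0.001,0.061],"twist": [0,0,-0.9],"jaw": 0}]'

```text
clock: 3.15
tcp_pos: [0.5339, 0.0966, 0.15]
orientation: [-0.0, 0.435, 0.9, -0.0]
wrist_force: [-0.6, 0.4, -0.1]
finger_gap: -0.0
```

Run:
```python
from plan import *
print(rel(at([.539,.0637],130,.030,.018,.094),130), pose()[2]["joint_pos"],pose()[2]["wrist_force"])
c=env.read_camera("side"); cv2.imwrite("pics/s1.png",cv2.resize(c["color"][100:300,120:340,::-1],(660,600),interpolation=cv2.INTER_CUBIC))
```

```text
([0.0015, 0.0008, 0.056], [-0.001, -0.0, -0.028]) [ 3.10038924e-02  2.89192783e-01 -1.89986688e-01  1.09227379e+00
 -9.19544549e-05 -6.39139113e-01] [-0.56053617  0.44142341 -0.12555667]
```

View pics/s1.png

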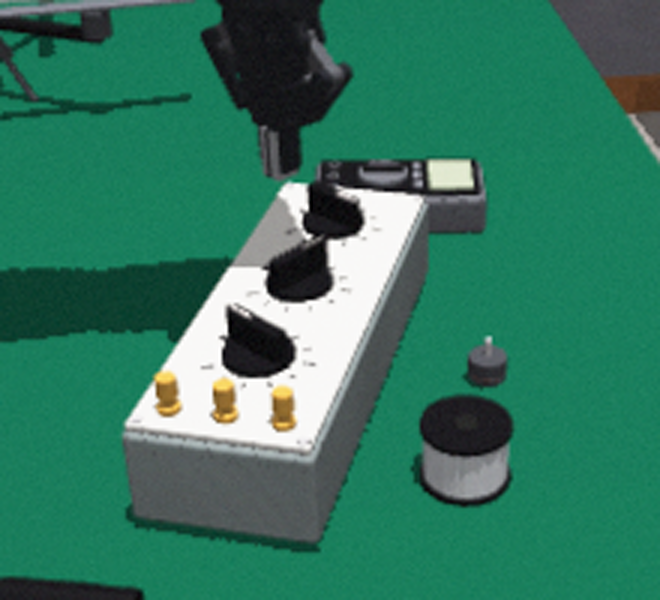

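The shut fingertip hangs at about (282,170) of the crop, above the panel between the tens and hundreds knobs and clear of both. I'll lower it to 94 mm.

servo_tool --targets '[{"xyz": [0.001,0.001,0.01],"twist": [0,0,-0.028],"jaw": 0},{"xyz": [0.001,0.001,0.022],"twist": [0,0,-0.028],"jaw": 0},{"xyz": [0.001,0.001,0.034],"twist": [0,0,-0.028],"jaw": 0},{"xyz": [0.001,0.001,0.044],"twist": [0,0,-0.028],"jaw": 0},{"xyz": [0.001,0.001,0.051],"twist": [0,0,-0.028],"jaw": 0},{"xyz": [0.001,0.001,0.056],"twist": [0,0,-0.028],"jaw": 0},{"xyz": [0.001,0.001,0.056],"twist": [0,0,-0.028],"jaw": 0},{"xyz": [0.001,0.001,0.056],"twist": [0,0,-0.028],"jaw": 0}]'

```text
clock: 3.87
tcp_pos: [0.5343, 0.098, 0.0943]
orientation: [-0.0, 0.422, 0.906, -0.0]
wrist_force: [-1.7, 1.1, -0.2]
finger_gap: -0.0005
```

```bash
cat >> plan.py <<'E'
def arc(hub,b0,b1,x,y,z,n,x0=None):
    P,M,s=pose(); print("tcp",P.round(4),"F",np.round(s["wrist_force"],1),"gap",s["finger_gap"])
    for i in range(1,n+1):
        f=i/n; b=b0+(b1-b0)*f; xx=x if x0 is None else x0+(x-x0)*f
        a,t=rel(at(hub,b,xx,y,z),b,(P,M)); print([round(v,3) for v in a],round(t[2],2))
E
python3 - <<'E'
from plan import *
T=[.539,.0637]
arc(T,130,130,.018,.018,.094,3,.03)
arc(T,130,105,.020,.018,.094,10)
E
```

```text
tcp [0.5343 0.098  0.0943] F [-1.7  1.1 -0.2] gap -0.0004812311236962646
[-0.003, -0.0, 0.0] 0.0
[-0.007, -0.0, 0.0] 0.0
[-0.011, -0.0, 0.0] 0.0
tcp [0.5343 0.098  0.0943] F [-1.7  1.1 -0.2] gap -0.0004812311236962646
[-0.01, 0.001, 0.0] 0.04
[-0.011, 0.001, 0.0] 0.09
[-0.012, 0.002, 0.0] 0.13
[-0.013, 0.003, 0.0] 0.17
[-0.014, 0.004, 0.0] 0.22
[-0.015, 0.004, 0.0] 0.26
[-0.016, 0.005, 0.0] 0.31
[-0.017, 0.005, 0.0] 0.35
[-0.018, 0.006, 0.0] 0.39
[-0.019, 0.006, 0.0] 0.44
```

servo_tool --targets '[{"xyz": [-0.001,0,0],"twist": [0,0,0],"jaw": 0},{"xyz": [-0.002,0,0],"twist": [0,0,0],"jaw": 0},{"xyz": [-0.003,0,0],"twist": [0,0,0],"jaw": 0},{"xyz": [-0.003,0,0],"twist": [0,0,0],"jaw": 0}]'

```text
clock: 4.2
tcp_pos: [0.5367, 0.0955, 0.0947]
orientation: [0.0, 0.422, 0.906, 0.0]
wrist_force: [0.2, -0.1, 0.6]
finger_gap: 0.0001
```

```bash
python3 meas.py t2
```

```text
box [0.4686 0.1868] [0.1594 0.2991] yaw 84.25
hundreds hub [0.3691 0.1969] pointer world deg 182 box 98 pos 1.74 bright 206
tens hub [0.4587 0.1878] pointer world deg 4 box 280 pos 7.68 bright 215
units hub [0.5482 0.1788] pointer world deg 264 box 180 pos 11.01 bright 231
```

View pics/t2.png

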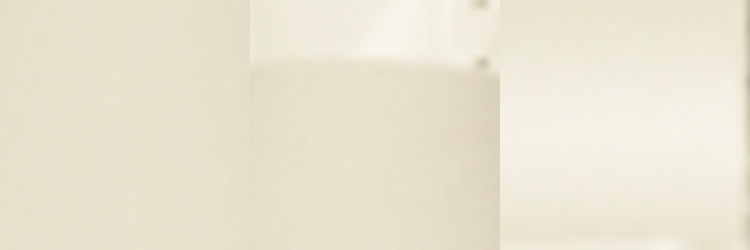

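The arm hides the box from the top camera, so I'll use the side camera while working. The force is noise, not contact. Next is the first click.

Run:
```python
from plan import *
T=[.539,.0637]
arc(T,130,98,.020,.018,.094,10)
```

```text
tcp [0.5365 0.0956 0.0946] F [-0.4  0.   0.3] gap 6.8063693396717425e-06
[-0.007, 0.001, 0.001] 0.06
[-0.008, 0.002, 0.001] 0.11
[-0.009, 0.003, 0.001] 0.17
[-0.011, 0.003, 0.001] 0.22
[-0.012, 0.004, 0.001] 0.28
[-0.013, 0.005, 0.001] 0.34
[-0.014, 0.006, 0.001] 0.39
[-0.016, 0.006, 0.001] 0.45
[-0.017, 0.007, 0.001] 0.5
[-0.019, 0.007, 0.001] 0.56
```

servo_tool --targets '[{"xyz": [-0.003,0,0.001],"twist": [0,0,0],"jaw": 0},{"xyz": [-0.006,0,0.001],"twist": [0,0,0],"jaw": 0},{"xyz": [-0.007,0.001,0.001],"twist": [0,0,0.06],"jaw": 0},{"xyz": [-0.008,0.002,0.001],"twist": [0,0,0.11],"jaw": 0},{"xyz": [-0.009,0.003,0.001],"twist": [0,0,0.17],"jaw": 0},{"xyz": [-0.011,0.003,0.001],"twist": [0,0,0.22],"jaw": 0},{"xyz": [-0.011,0.003,0.001],"twist": [0,0,0.22],"jaw": 0}]'

```text
clock: 4.83
tcp_pos: [0.5456, 0.09, 0.0933]
orientation: [-0.001, 0.52, 0.854, 0.001]
wrist_force: [0.7, 2.7, -0.3]
finger_gap: -0.0005
```

Run:
```python
from plan import *
c=env.read_camera("side"); cv2.imwrite("pics/s2.png",cv2.resize(c["color"][120:270,150:300,::-1],(600,600),interpolation=cv2.INTER_CUBIC))
arc([.539,.0637],117.4,95,.020,.018,.094,8)
```

```text
tcp [0.5458 0.0897 0.0933] F [ 0.1  1.3 -0.9] gap 0.00025248894617400756
[-0.001, 0.001, -0.001] 0.05
[-0.002, 0.002, -0.001] 0.1
[-0.003, 0.003, -0.001] 0.15
[-0.004, 0.004, -0.001] 0.2
[-0.005, 0.004, -0.001] 0.25
[-0.006, 0.005, -0.001] 0.29
[-0.007, 0.006, -0.001] 0.34
[-0.008, 0.006, -0.001] 0.39
```

View pics/s2.png

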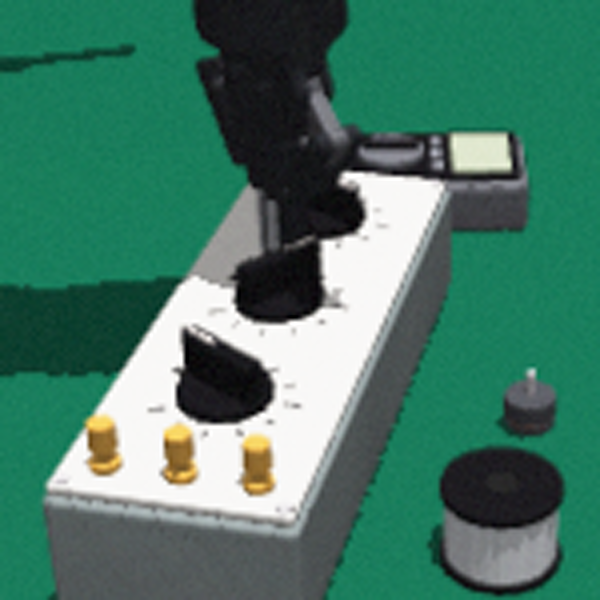

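The finger is in contact behind the tens bar, which has begun to turn. I'll keep going.

servo_tool --targets '[{"xyz": [-0.001,0.001,-0.001],"twist": [0,0,0.05],"jaw": 0},{"xyz": [-0.002,0.002,-0.001],"twist": [0,0,0.1],"jaw": 0},{"xyz": [-0.003,0.003,-0.001],"twist": [0,0,0.15],"jaw": 0},{"xyz": [-0.004,0.004,-0.001],"twist": [0,0,0.2],"jaw": 0},{"xyz": [-0.005,0.004,-0.001],"twist": [0,0,0.25],"jaw": 0},{"xyz": [-0.006,0.005,-0.001],"twist": [0,0,0.29],"jaw": 0},{"xyz": [-0.007,0.006,-0.001],"twist": [0,0,0.34],"jaw": 0},{"xyz": [-0.008,0.006,-0.001],"twist": [0,0,0.39],"jaw": 0},{"xyz": [-0.008,0.006,-0.001],"twist": [0,0,0.39],"jaw": 0}]'

```text
clock: 5.63
tcp_pos: [0.555, 0.0851, 0.0942]
orientation: [-0.0, 0.675, 0.738, 0.0]
wrist_force: [0.0, 2.4, -0.0]
finger_gap: 0.0
```

Run:
```python
from plan import *
arc([.539,.0637],95,67,.020,.018,.094,10)
```

```text
tcp [0.555  0.0851 0.0942] F [ 0.   2.4 -0. ] gap 4.6672665100457744e-05
[-0.001, 0.001, 0.0] 0.05
[-0.002, 0.002, 0.0] 0.1
[-0.003, 0.003, 0.0] 0.15
[-0.004, 0.004, 0.0] 0.2
[-0.005, 0.004, 0.0] 0.25
[-0.006, 0.005, 0.0] 0.29
[-0.007, 0.006, 0.0] 0.34
[-0.008, 0.006, 0.0] 0.39
[-0.009, 0.007, 0.0] 0.44
[-0.011, 0.007, 0.0] 0.49
```

servo_tool --targets '[{"xyz": [-0.001,0.001,0],"twist": [0,0,0.05],"jaw": 0},{"xyz": [-0.002,0.002,0],"twist": [0,0,0.1],"jaw": 0},{"xyz": [-0.003,0.003,0],"twist": [0,0,0.15],"jaw": 0},{"xyz": [-0.004,0.004,0],"twist": [0,0,0.2],"jaw": 0},{"xyz": [-0.005,0.004,0],"twist": [0,0,0.25],"jaw": 0},{"xyz": [-0.006,0.005,0],"twist": [0,0,0.29],"jaw": 0},{"xyz": [-0.007,0.006,0],"twist": [0,0,0.34],"jaw": 0},{"xyz": [-0.008,0.006,0],"twist": [0,0,0.39],"jaw": 0},{"xyz": [-0.009,0.007,0],"twist": [0,0,0.44],"jaw": 0},{"xyz": [-0.011,0.007,0],"twist": [0,0,0.49],"jaw": 0},{"xyz": [-0.011,0.007,0],"twist": [0,0,0.49],"jaw": 0}]'

```text
clock: 6.55
tcp_pos: [0.5629, 0.075, 0.0943]
orientation: [-0.0, 0.834, 0.552, 0.001]
wrist_force: [1.3, 5.1, -0.5]
finger_gap: 0.0003
```

Run:
```python
from plan import *
arc([.539,.0637],67,39,.020,.018,.094,10)
```

```text
tcp [0.5629 0.075  0.0943] F [ 1.3  5.1 -0.5] gap 0.00034053702246366604
[-0.001, 0.001, 0.0] 0.05
[-0.002, 0.002, 0.0] 0.1
[-0.003, 0.003, 0.0] 0.15
[-0.004, 0.004, 0.0] 0.2
[-0.005, 0.005, 0.0] 0.24
[-0.006, 0.005, 0.0] 0.29
[-0.007, 0.006, 0.0] 0.34
[-0.008, 0.007, 0.0] 0.39
[-0.009, 0.007, 0.0] 0.44
[-0.011, 0.008, 0.0] 0.49
```

servo_tool --targets '[{"xyz": [-0.001,0.001,0],"twist": [0,0,0.05],"jaw": 0},{"xyz": [-0.002,0.002,0],"twist": [0,0,0.1],"jaw": 0},{"xyz": [-0.003,0.003,0],"twist": [0,0,0.15],"jaw": 0},{"xyz": [-0.004,0.004,0],"twist": [0,0,0.2],"jaw": 0},{"xyz": [-0.005,0.005,0],"twist": [0,0,0.24],"jaw": 0},{"xyz": [-0.006,0.005,0],"twist": [0,0,0.29],"jaw": 0},{"xyz": [-0.007,0.006,0],"twist": [0,0,0.34],"jaw": 0},{"xyz": [-0.008,0.007,0],"twist": [0,0,0.39],"jaw": 0},{"xyz": [-0.009,0.007,0],"twist": [0,0,0.44],"jaw": 0},{"xyz": [-0.011,0.008,0],"twist": [0,0,0.49],"jaw": 0},{"xyz": [-0.011,0.008,0],"twist": [0,0,0.49],"jaw": 0}]'

```text
clock: 7.47
tcp_pos: [0.5662, 0.0618, 0.0943]
orientation: [-0.0, 0.943, 0.334, 0.001]
wrist_force: [2.7, 4.9, -1.0]
finger_gap: 0.0003
```

Run:
```python
from plan import *
arc([.539,.0637],39,15,.020,.018,.094,10)
```

```text
tcp [0.5662 0.0618 0.0943] F [ 2.7  4.9 -1. ] gap 0.00029749086487663214
[-0.001, 0.0, 0.0] 0.04
[-0.002, 0.001, 0.0] 0.08
[-0.002, 0.002, 0.0] 0.13
[-0.003, 0.003, 0.0] 0.17
[-0.004, 0.003, 0.0] 0.21
[-0.005, 0.004, 0.0] 0.25
[-0.006, 0.004, 0.0] 0.29
[-0.007, 0.005, 0.0] 0.34
[-0.008, 0.005, 0.0] 0.38
[-0.009, 0.006, 0.0] 0.42
```

servo_tool --targets '[{"xyz": [-0.001,0,0],"twist": [0,0,0.04],"jaw": 0},{"xyz": [-0.002,0.001,0],"twist": [0,0,0.08],"jaw": 0},{"xyz": [-0.002,0.002,0],"twist": [0,0,0.13],"jaw": 0},{"xyz": [-0.003,0.003,0],"twist": [0,0,0.17],"jaw": 0},{"xyz": [-0.004,0.003,0],"twist": [0,0,0.21],"jaw": 0},{"xyz": [-0.005,0.004,0],"twist": [0,0,0.25],"jaw": 0},{"xyz": [-0.006,0.004,0],"twist": [0,0,0.29],"jaw": 0},{"xyz": [-0.007,0.005,0],"twist": [0,0,0.34],"jaw": 0},{"xyz": [-0.008,0.005,0],"twist": [0,0,0.38],"jaw": 0},{"xyz": [-0.008,0.005,0],"twist": [0,0,0.38],"jaw": 0}]'

```text
clock: 8.3
tcp_pos: [0.5628, 0.0516, 0.0944]
orientation: [0.001, 0.989, 0.15, 0.0]
wrist_force: [-0.0, -0.7, -0.0]
finger_gap: -0.0002
```

servo_tool --targets '[{"xyz": [0.002,0,0],"twist": [0,0,0],"jaw": 0},{"xyz": [0.005,0,0],"twist": [0,0,0],"jaw": 0},{"xyz": [0.008,0,0],"twist": [0,0,0],"jaw": 0},{"xyz": [0.01,0,-0.01],"twist": [0,0,0],"jaw": 0},{"xyz": [0.01,0,-0.03],"twist": [0,0,0],"jaw": 0},{"xyz": [0.01,0,-0.05],"twist": [0,0,0],"jaw": 0},{"xyz": [0.01,0,-0.06],"twist": [0,0,0],"jaw": 0},{"xyz": [0.01,0,-0.06],"twist": [0,0,0],"jaw": 0}]'

```text
clock: 8.97
tcp_pos: [0.5741, 0.0554, 0.1575]
orientation: [0.001, 0.989, 0.15, 0.003]
wrist_force: [0.3, -0.8, 1.4]
finger_gap: 0.0001
```

Run:
```python
from plan import *
c=env.read_camera("side"); cv2.imwrite("pics/s3.png",cv2.resize(c["color"][120:270,150:300,::-1],(600,600),interpolation=cv2.INTER_CUBIC))
print(pose()[2]["joint_pos"],rel(at([.5699,.1483],40,.030,-.018,.154),40))
```

```text
[-4.30044686e-02  3.44221395e-01 -9.75563645e-02  1.12574585e+00
 -1.36488548e-04  1.22735293e+00] ([0.045, -0.118, 0.0018], [0.002, -0.003, -0.398])
```

View pics/s3.png

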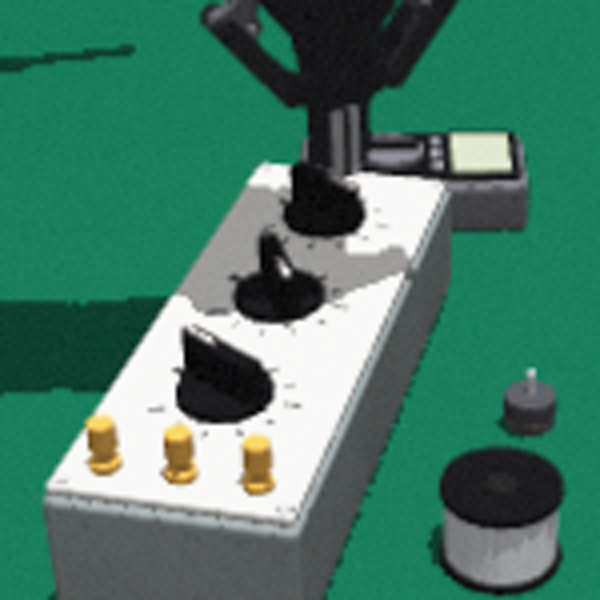

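The tens bar now points toward the side camera, which fits position 7. The force vanished as it snapped, and the box is where it was. On to the hundreds selector.

servo_tool --targets '[{"xyz": [0.005,-0.012,0],"twist": [0,0,-0.04],"jaw": 0},{"xyz": [0.01,-0.025,0],"twist": [0,0,-0.08],"jaw": 0},{"xyz": [0.015,-0.039,0],"twist": [0,0,-0.13],"jaw": 0},{"xyz": [0.02,-0.053,0],"twist": [0,0,-0.18],"jaw": 0},{"xyz": [0.025,-0.067,0],"twist": [0,0,-0.23],"jaw": 0},{"xyz": [0.03,-0.08,0],"twist": [0,0,-0.28],"jaw": 0},{"xyz": [0.035,-0.094,0],"twist": [0,0,-0.33],"jaw": 0},{"xyz": [0.04,-0.106,0],"twist": [0,0,-0.37],"jaw": 0},{"xyz": [0.045,-0.115,0],"twist": [0,0,-0.4],"jaw": 0},{"xyz": [0.045,-0.118,0],"twist": [0,0,-0.4],"jaw": 0},{"xyz": [0.045,-0.118,0],"twist": [0,0,-0.4],"jaw": 0},{"xyz": [0.045,-0.118,0],"twist": [0,0,-0.4],"jaw": 0}]'

```text
clock: 10.02
tcp_pos: [0.58, 0.1813, 0.1539]
orientation: [0.0, 0.939, 0.343, -0.0]
wrist_force: [0.6, -0.4, 0.6]
finger_gap: -0.0
```

Run:
```python
from plan import *
print(pose()[2]["joint_pos"],rel(at([.5699,.1483],40,.030,-.018,.094),40))
```

```text
[ 1.71229810e-01  4.07726347e-01 -8.10027611e-03  1.15561126e+00
 -4.11672898e-04  1.04201681e+00] ([0.0011, 0.0009, 0.0599], [0.0, 0.001, 0.002])
```

servo_tool --targets '[{"xyz": [0.001,0.001,0.01],"twist": [0,0,0],"jaw": 0},{"xyz": [0.001,0.001,0.023],"twist": [0,0,0],"jaw": 0},{"xyz": [0.001,0.001,0.036],"twist": [0,0,0],"jaw": 0},{"xyz": [0.001,0.001,0.047],"twist": [0,0,0],"jaw": 0},{"xyz": [0.001,0.001,0.055],"twist": [0,0,0],"jaw": 0},{"xyz": [0.001,0.001,0.06],"twist": [0,0,0],"jaw": 0},{"xyz": [0.001,0.001,0.06],"twist": [0,0,0],"jaw": 0},{"xyz": [0.001,0.001,0.06],"twist": [0,0,0],"jaw": 0}]'

```text
clock: 10.68
tcp_pos: [0.5816, 0.181, 0.0942]
orientation: [0.0, 0.939, 0.343, -0.0]
wrist_force: [0.1, 0.6, 0.2]
finger_gap: -0.0001
```

Run:
```python
from plan import *
arc([.5699,.1483],40,70,.020,-.018,.094,10)
```

```text
tcp [0.5816 0.181  0.0942] F [0.1 0.6 0.2] gap -0.00011944985310326979
[-0.011, -0.002, 0.0] -0.05
[-0.012, -0.003, 0.0] -0.1
[-0.013, -0.003, 0.0] -0.16
[-0.014, -0.004, 0.0] -0.21
[-0.015, -0.005, 0.0] -0.26
[-0.017, -0.006, 0.0] -0.31
[-0.018, -0.006, 0.0] -0.36
[-0.019, -0.007, 0.0] -0.42
[-0.02, -0.008, 0.0] -0.47
[-0.022, -0.008, 0.0] -0.52
```

servo_tool --targets '[{"xyz": [-0.004,0,0],"twist": [0,0,0],"jaw": 0},{"xyz": [-0.008,-0.001,0],"twist": [0,0,0],"jaw": 0},{"xyz": [-0.01,-0.001,0],"twist": [0,0,0],"jaw": 0},{"xyz": [-0.011,-0.002,0],"twist": [0,0,-0.05],"jaw": 0},{"xyz": [-0.012,-0.003,0],"twist": [0,0,-0.1],"jaw": 0},{"xyz": [-0.013,-0.003,0],"twist": [0,0,-0.16],"jaw": 0},{"xyz": [-0.014,-0.004,0],"twist": [0,0,-0.21],"jaw": 0},{"xyz": [-0.015,-0.005,0],"twist": [0,0,-0.26],"jaw": 0},{"xyz": [-0.017,-0.006,0],"twist": [0,0,-0.31],"jaw": 0},{"xyz": [-0.018,-0.006,0],"twist": [0,0,-0.36],"jaw": 0},{"xyz": [-0.019,-0.007,0],"twist": [0,0,-0.42],"jaw": 0},{"xyz": [-0.019,-0.007,0],"twist": [0,0,-0.42],"jaw": 0}]'

```text
clock: 11.68
tcp_pos: [0.5624, 0.1745, 0.0948]
orientation: [0.0, 0.847, 0.532, 0.0]
wrist_force: [-0.1, -0.1, -0.2]
finger_gap: 0.0003
```

Run:
```python
from plan import *
arc([.5699,.1483],64,93,.020,-.018,.094,11)
```

```text
tcp [0.5624 0.1745 0.0948] F [-0.1 -0.1 -0.2] gap 0.0002524209851383741
[-0.001, -0.001, 0.001] -0.04
[-0.002, -0.002, 0.001] -0.09
[-0.003, -0.002, 0.001] -0.13
[-0.004, -0.003, 0.001] -0.18
[-0.005, -0.004, 0.001] -0.23
[-0.006, -0.005, 0.001] -0.27
[-0.007, -0.005, 0.001] -0.32
[-0.008, -0.006, 0.001] -0.36
[-0.009, -0.006, 0.001] -0.41
[-0.01, -0.007, 0.001] -0.46
[-0.011, -0.007, 0.001] -0.5
```

servo_tool --targets '[{"xyz": [-0.001,-0.001,0.001],"twist": [0,0,-0.04],"jaw": 0},{"xyz": [-0.002,-0.002,0.001],"twist": [0,0,-0.09],"jaw": 0},{"xyz": [-0.003,-0.002,0.001],"twist": [0,0,-0.13],"jaw": 0},{"xyz": [-0.004,-0.003,0.001],"twist": [0,0,-0.18],"jaw": 0},{"xyz": [-0.005,-0.004,0.001],"twist": [0,0,-0.23],"jaw": 0},{"xyz": [-0.006,-0.005,0.001],"twist": [0,0,-0.27],"jaw": 0},{"xyz": [-0.007,-0.005,0.001],"twist": [0,0,-0.32],"jaw": 0},{"xyz": [-0.008,-0.006,0.001],"twist": [0,0,-0.36],"jaw": 0},{"xyz": [-0.009,-0.006,0.001],"twist": [0,0,-0.41],"jaw": 0},{"xyz": [-0.01,-0.007,0.001],"twist": [0,0,-0.46],"jaw": 0},{"xyz": [-0.011,-0.007,0.001],"twist": [0,0,-0.5],"jaw": 0},{"xyz": [-0.011,-0.007,0.001],"twist": [0,0,-0.5],"jaw": 0}]'

```text
clock: 12.68
tcp_pos: [0.5512, 0.1675, 0.0936]
orientation: [0.0, 0.69, 0.724, 0.0]
wrist_force: [-0.1, 0.5, -0.6]
finger_gap: 0.0
```

servo_tool --targets '[{"xyz": [0.002,0,0],"twist": [0,0,0],"jaw": 0},{"xyz": [0.005,0,0],"twist": [0,0,0],"jaw": 0},{"xyz": [0.008,0,0],"twist": [0,0,0],"jaw": 0},{"xyz": [0.01,0,-0.01],"twist": [0,0,0],"jaw": 0},{"xyz": [0.01,0,-0.03],"twist": [0,0,0],"jaw": 0},{"xyz": [0.01,0,-0.06],"twist": [0,0,0],"jaw": 0},{"xyz": [0.01,0,-0.09],"twist": [0,0,0],"jaw": 0},{"xyz": [0.01,0,-0.12],"twist": [0,0,0],"jaw": 0},{"xyz": [0.01,0,-0.14],"twist": [0,0,0],"jaw": 0},{"xyz": [0.01,0,-0.14],"twist": [0,0,0],"jaw": 0}]'

```text
clock: 13.52
tcp_pos: [0.5534, 0.1782, 0.2395]
orientation: [0.003, 0.69, 0.724, 0.004]
wrist_force: [0.5, 0.4, 0.6]
finger_gap: 0.0
```

Run:
```python
from plan import *
print(rel([.32,-.40,.235],93))
```

```text
([-0.5661, -0.2615, 0.0015], [0.009, -0.001, -0.003])
```

servo_tool --targets '[{"xyz": [-0.025,-0.011,0],"twist": [0,0,0],"jaw": 0},{"xyz": [-0.055,-0.025,0],"twist": [0,0,0],"jaw": 0},{"xyz": [-0.085,-0.039,0],"twist": [0,0,0],"jaw": 0},{"xyz": [-0.115,-0.053,0],"twist": [0,0,0],"jaw": 0},{"xyz": [-0.145,-0.067,0],"twist": [0,0,0],"jaw": 0},{"xyz": [-0.175,-0.081,0],"twist": [0,0,0],"jaw": 0},{"xyz": [-0.205,-0.095,0],"twist": [0,0,0],"jaw": 0},{"xyz": [-0.235,-0.109,0],"twist": [0,0,0],"jaw": 0},{"xyz": [-0.265,-0.122,0],"twist": [0,0,0],"jaw": 0},{"xyz": [-0.295,-0.136,0],"twist": [0,0,0],"jaw": 0},{"xyz": [-0.325,-0.15,0],"twist": [0,0,0],"jaw": 0},{"xyz": [-0.35,-0.162,0],"twist": [0,0,0],"jaw": 0}]'

```text
clock: 14.52
tcp_pos: [0.4053, -0.1816, 0.2334]
orientation: [0.0, 0.69, 0.724, -0.0]
wrist_force: [0.0, -0.5, 1.6]
finger_gap: -0.0
```

servo_tool --targets '[{"xyz": [-0.025,-0.011,0],"twist": [0,0,0],"jaw": 0},{"xyz": [-0.055,-0.025,0],"twist": [0,0,0],"jaw": 0},{"xyz": [-0.085,-0.039,0],"twist": [0,0,0],"jaw": 0},{"xyz": [-0.115,-0.053,0],"twist": [0,0,0],"jaw": 0},{"xyz": [-0.145,-0.067,0],"twist": [0,0,0],"jaw": 0},{"xyz": [-0.175,-0.081,0],"twist": [0,0,0],"jaw": 0},{"xyz": [-0.2,-0.092,0],"twist": [0,0,0],"jaw": 0},{"xyz": [-0.215,-0.099,0],"twist": [0,0,0],"jaw": 0},{"xyz": [-0.215,-0.099,0],"twist": [0,0,0],"jaw": 0},{"xyz": [-0.215,-0.099,0],"twist": [0,0,0],"jaw": 0}]'

```text
clock: 15.35
tcp_pos: [0.3176, -0.3999, 0.2329]
orientation: [-0.0, 0.69, 0.724, 0.0]
wrist_force: [0.6, 1.4, 0.7]
finger_gap: -0.0
```

```bash
python3 meas.py t3; python3 -c "
from h import *
c=env.read_camera('top'); cv2.imwrite('pics/top9.png',cv2.resize(c['color'][:,:,::-1],(800,600)))"
```

```text
box [0.5356 0.0543] [0.325  0.1152] yaw -20.04
hundreds hub [0.5699 0.1483] pointer world deg 2 box 22 pos 4.27 bright 223
tens hub [0.539  0.0637] pointer world deg 280 box 300 pos 7.0 bright 213
units hub [ 0.5082 -0.0208] pointer world deg 130 box 150 pos 12.0 bright 220
```

View pics/t3.png

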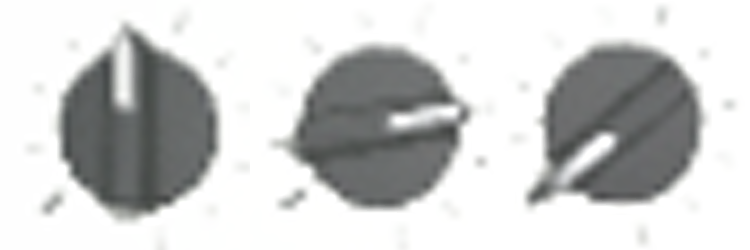

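View pics/top9.png

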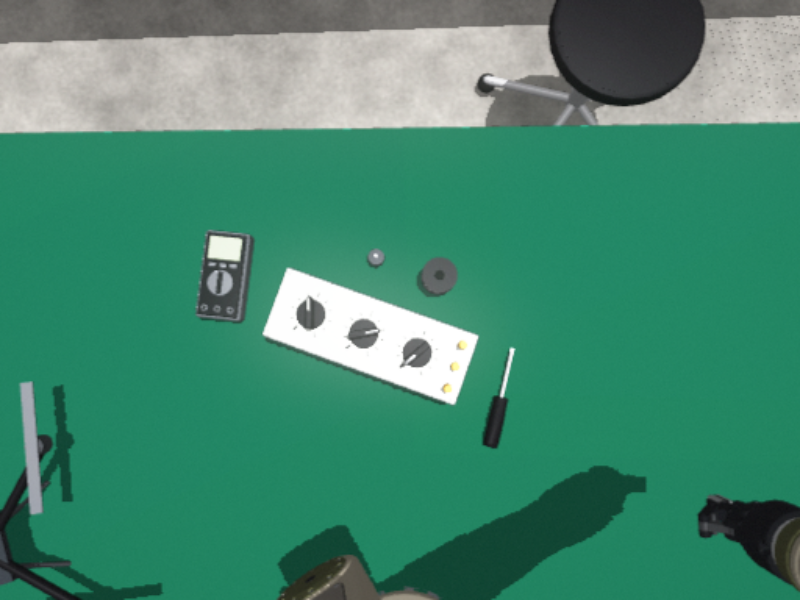

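Tens reads 7.0, units 0, and the box and bystanders have not moved. Hundreds reads 4.27: its pointer is at 2° where 10° is needed, and the line looks vertical in the tile. It stayed where the finger left it and did not settle into the detent, so I'll go back and push the last 8°.

servo_tool --targets '[{"xyz": [0.025,0.011,0],"twist": [0,0,0],"jaw": 0},{"xyz": [0.055,0.025,0],"twist": [0,0,0],"jaw": 0},{"xyz": [0.085,0.039,0],"twist": [0,0,0],"jaw": 0},{"xyz": [0.115,0.053,0],"twist": [0,0,0],"jaw": 0},{"xyz": [0.145,0.067,0],"twist": [0,0,0],"jaw": 0},{"xyz": [0.175,0.081,0],"twist": [0,0,0],"jaw": 0},{"xyz": [0.205,0.095,0],"twist": [0,0,0],"jaw": 0},{"xyz": [0.235,0.109,0],"twist": [0,0,0],"jaw": 0},{"xyz": [0.265,0.122,0],"twist": [0,0,0],"jaw": 0},{"xyz": [0.295,0.136,0],"twist": [0,0,0],"jaw": 0},{"xyz": [0.325,0.15,0],"twist": [0,0,0],"jaw": 0},{"xyz": [0.35,0.162,0],"twist": [0,0,0],"jaw": 0}]'

```text
clock: 16.45
tcp_pos: [0.4625, -0.0386, 0.2337]
orientation: [0.0, 0.688, 0.725, 0.0]
wrist_force: [0.3, 0.1, -0.1]
finger_gap: 0.0002
```

servo_tool --targets '[{"xyz": [0.025,0.011,0],"twist": [0,0,0],"jaw": 0},{"xyz": [0.055,0.025,0],"twist": [0,0,0],"jaw": 0},{"xyz": [0.085,0.039,0],"twist": [0,0,0],"jaw": 0},{"xyz": [0.115,0.053,0],"twist": [0,0,0],"jaw": 0},{"xyz": [0.145,0.067,0],"twist": [0,0,0],"jaw": 0},{"xyz": [0.175,0.081,0],"twist": [0,0,0],"jaw": 0},{"xyz": [0.2,0.092,0],"twist": [0,0,0],"jaw": 0},{"xyz": [0.215,0.099,0],"twist": [0,0,0],"jaw": 0},{"xyz": [0.215,0.099,0],"twist": [0,0,0],"jaw": 0},{"xyz": [0.215,0.099,0],"twist": [0,0,0],"jaw": 0}]'

```text
clock: 17.28
tcp_pos: [0.5499, 0.1793, 0.2331]
orientation: [-0.0, 0.688, 0.726, -0.0]
wrist_force: [-0.0, -0.1, 0.2]
finger_gap: -0.0001
```

Run:
```python
from plan import *
print(rel(at([.5699,.1483],93,.030,-.018,.094),93))
```

```text
([-0.0019, 0.0005, 0.1391], [-0.001, 0.0, 0.0])
```

servo_tool --targets '[{"xyz": [-0.001,0,0.02],"twist": [0,0,0],"jaw": 0},{"xyz": [-0.002,0,0.045],"twist": [0,0,0],"jaw": 0},{"xyz": [-0.002,0,0.07],"twist": [0,0,0],"jaw": 0},{"xyz": [-0.002,0,0.095],"twist": [0,0,0],"jaw": 0},{"xyz": [-0.002,0,0.115],"twist": [0,0,0],"jaw": 0},{"xyz": [-0.002,0,0.13],"twist": [0,0,0],"jaw": 0},{"xyz": [-0.002,0,0.137],"twist": [0,0,0],"jaw": 0},{"xyz": [-0.002,0,0.139],"twist": [0,0,0],"jaw": 0},{"xyz": [-0.002,0,0.139],"twist": [0,0,0],"jaw": 0},{"xyz": [-0.002,0,0.139],"twist": [0,0,0],"jaw": 0}]'

```text
clock: 18.12
tcp_pos: [0.5516, 0.1753, 0.0955]
orientation: [0.001, 0.69, 0.724, 0.001]
wrist_force: [0.1, 0.1, 0.0]
finger_gap: 0.0004
```

Run:
```python
from plan import *
arc([.5699,.1483],93,101,.020,-.018,.094,4)
```

```text
tcp [0.5516 0.1753 0.0955] F [0.1 0.1 0. ] gap 0.00041966324884128706
[-0.009, -0.002, 0.002] -0.04
[-0.009, -0.003, 0.002] -0.07
[-0.01, -0.003, 0.002] -0.11
[-0.011, -0.004, 0.002] -0.14
```

servo_tool --targets '[{"xyz": [-0.003,-0.001,0.001],"twist": [0,0,0],"jaw": 0},{"xyz": [-0.006,-0.002,0.001],"twist": [0,0,0],"jaw": 0},{"xyz": [-0.008,-0.002,0.001],"twist": [0,0,-0.02],"jaw": 0},{"xyz": [-0.009,-0.002,0.001],"twist": [0,0,-0.04],"jaw": 0},{"xyz": [-0.009,-0.003,0.001],"twist": [0,0,-0.07],"jaw": 0},{"xyz": [-0.01,-0.003,0.001],"twist": [0,0,-0.11],"jaw": 0},{"xyz": [-0.011,-0.004,0.001],"twist": [0,0,-0.14],"jaw": 0},{"xyz": [-0.011,-0.004,0.001],"twist": [0,0,-0.14],"jaw": 0},{"xyz": [-0.011,-0.004,0.001],"twist": [0,0,-0.14],"jaw": 0}]'

```text
clock: 18.87
tcp_pos: [0.5477, 0.1642, 0.0934]
orientation: [0.0, 0.637, 0.771, 0.0]
wrist_force: [-0.0, -0.3, 0.1]
finger_gap: -0.0002
```

servo_tool --targets '[{"xyz": [0.001,0,0],"twist": [0,0,0],"jaw": 0},{"xyz": [0.004,0,0],"twist": [0,0,0],"jaw": 0},{"xyz": [0.007,0,0],"twist": [0,0,0],"jaw": 0},{"xyz": [0.01,0,-0.005],"twist": [0,0,0],"jaw": 0},{"xyz": [0.01,0,-0.025],"twist": [0,0,0],"jaw": 0},{"xyz": [0.01,0,-0.06],"twist": [0,0,0],"jaw": 0},{"xyz": [0.01,0,-0.09],"twist": [0,0,0],"jaw": 0},{"xyz": [0.01,0,-0.12],"twist": [0,0,0],"jaw": 0},{"xyz": [0.01,0,-0.14],"twist": [0,0,0],"jaw": 0},{"xyz": [0.01,0,-0.14],"twist": [0,0,0],"jaw": 0}]'

```text
clock: 19.7
tcp_pos: [0.5481, 0.175, 0.2391]
orientation: [0.003, 0.637, 0.771, 0.003]
wrist_force: [1.0, -0.1, 0.8]
finger_gap: 0.0004
```

Run:
```python
from plan import *
print(rel([.32,-.40,.235],101))
```

```text
([-0.5217, -0.3324, 0.0012], [0.009, 0.0, -0.002])
```

servo_tool --targets '[{"xyz": [-0.022,-0.014,0],"twist": [0,0,0],"jaw": 0},{"xyz": [-0.05,-0.032,0],"twist": [0,0,0],"jaw": 0},{"xyz": [-0.078,-0.05,0],"twist": [0,0,0],"jaw": 0},{"xyz": [-0.106,-0.067,0],"twist": [0,0,0],"jaw": 0},{"xyz": [-0.134,-0.085,0],"twist": [0,0,0],"jaw": 0},{"xyz": [-0.162,-0.103,0],"twist": [0,0,0],"jaw": 0},{"xyz": [-0.19,-0.121,0],"twist": [0,0,0],"jaw": 0},{"xyz": [-0.218,-0.139,0],"twist": [0,0,0],"jaw": 0},{"xyz": [-0.246,-0.157,0],"twist": [0,0,0],"jaw": 0},{"xyz": [-0.274,-0.175,0],"twist": [0,0,0],"jaw": 0},{"xyz": [-0.302,-0.192,0],"twist": [0,0,0],"jaw": 0},{"xyz": [-0.325,-0.207,0],"twist": [0,0,0],"jaw": 0}]'

```text
clock: 20.7
tcp_pos: [0.4026, -0.1854, 0.2331]
orientation: [0.0, 0.637, 0.771, -0.0]
wrist_force: [-0.5, 0.3, -0.8]
finger_gap: -0.0002
```

servo_tool --targets '[{"xyz": [-0.022,-0.014,0],"twist": [0,0,0],"jaw": 0},{"xyz": [-0.05,-0.032,0],"twist": [0,0,0],"jaw": 0},{"xyz": [-0.078,-0.05,0],"twist": [0,0,0],"jaw": 0},{"xyz": [-0.106,-0.067,0],"twist": [0,0,0],"jaw": 0},{"xyz": [-0.134,-0.085,0],"twist": [0,0,0],"jaw": 0},{"xyz": [-0.162,-0.103,0],"twist": [0,0,0],"jaw": 0},{"xyz": [-0.185,-0.118,0],"twist": [0,0,0],"jaw": 0},{"xyz": [-0.195,-0.125,0],"twist": [0,0,0],"jaw": 0},{"xyz": [-0.195,-0.125,0],"twist": [0,0,0],"jaw": 0},{"xyz": [-0.195,-0.125,0],"twist": [0,0,0],"jaw": 0}]'

```text
clock: 21.53
tcp_pos: [0.3172, -0.3985, 0.2328]
orientation: [-0.001, 0.638, 0.77, 0.0]
wrist_force: [0.4, 0.1, 0.8]
finger_gap: 0.0001
```

```bash
python3 meas.py t4
```

```text
box [0.5356 0.0544] [0.325  0.1152] yaw -20.04
hundreds hub [0.5699 0.1483] pointer world deg 10 box 30 pos 4.0 bright 214
tens hub [0.539  0.0637] pointer world deg 280 box 300 pos 7.0 bright 212
units hub [ 0.5082 -0.0208] pointer world deg 130 box 150 pos 12.0 bright 220
```

View pics/t4.png

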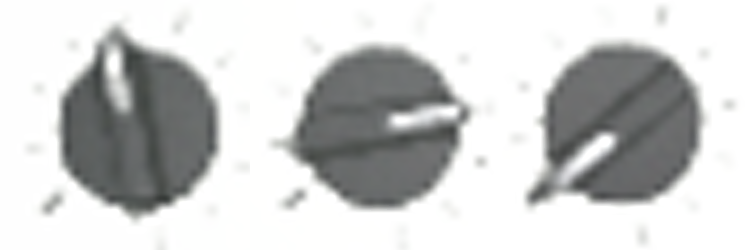

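The last picture shows hundreds at 4.0, tens at 7.0 and units at 0. The box has not moved and the arm is clear of everything, so I'm handing in.

```bash
python3 -c "
from workcell import env
print(env.hand_in())"
```

```text
the job is handed in; nothing more can be done
None
```

The decade box is set to 470 ohms and the job is handed in at about 21.6 s. I pushed each bar round with the shut fingertips: tens four clicks clockwise (3 to 7), hundreds two clicks counter-clockwise (6 to 4).

- **Last check:** the top camera read hundreds 4.0, tens 7.0 and units 0. The measured box pose matched the start to about 0.1 mm.
- **Bystanders:** in the last full top view, taken before the final push, the multimeter, motor, spool and screwdriver were where they started. I did not look at them again afterwards.
- **Forces and clearance:** wrist force readings, taken at the end of each move, peaked at about 6 N. The arm finished about 0.38 m from the nearest selector, at 0.23 m height.
- **One check failed on the way:** after the first pass, hundreds rested at 4.27, about 8° short and outside tolerance. It had not snapped into its detent by itself, so I went back and pushed the last 8°.

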